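# Bolt the paint chest shut

## Task

Bolt the paint chest shut for the night: lift the bolt's red handle out of its open notch, slide the bolt across into the keeper, and drop the handle fully down into the locking notch in the brass plate. That notch sits a little differently on every chest, so feel for it gently and do not force the bolt; leave the jar, mug, bottle and brush where they stand.

Things in the scene. Friction and masses are not known exactly. Their poses are not given: they have to be found in the camera images.
- chest: low wooden paint chest, fixed, 260 mm (x) by 500 (y) by 80 high; origin at the centre of its underside, x points away from the robot at yaw 0. On its top a slide bolt (steel rod 20 mm thick) lies along y: rod axis at chest x +45 mm, height 115 mm (35 above the top). Dark guides at chest y -134 and +35 mm hold the rod: 40 mm wide in x (60 at the foot), 54 mm tall above the chest top.
- keeper (a point): centre of the keeper, on the rod axis at chest y +108 mm: a third guide, on the chest's second lid, which the rod's nose enters when bolted.
- open_notch (a point): centre of the open notch where the handle starts, at chest x +11, y -100, height 115 mm. It is cut, 22 mm wide, in an upright dark steel plate 6 mm thick on the robot's side of the rod, y -131 to -56 mm, rising 56 mm above the chest top. In front of it (chest x +2 to +8 mm) stands the brass plate, 102 mm long, 61 mm tall, with a flat foot 20 mm wide on its robot side.
- bolt (a joint): slide of the bolt in m: 0 = handle centred in the open notch (chest y -100 mm), grows along chest +y towards the keeper, end stop at 0.100; 0.8 N of friction; the handle travels with it. The locking notch, 22 mm wide, is in the brass plate, whose place along y varies and is not reported: its centre is somewhere between 0.056 and 0.084. A handle lying on the plates drops in there, unless a finger rubbing on it holds it up.
- handle (a joint): lift of the handle in rad: 0 = fully down in a notch, stem pointing to the robot (chest -x) and rising 20 degrees above level; grows as it is raised. Clear of the notch walls above about 0.44; lies at 0.40 to 0.44 on top of the plates between or beyond the notches; upright at 1.2, stop at 1.7. Below upright it falls by its own weight (about 0.45 kg).
- grip_bar (a point): centre of the handle's black grip bar, 90 mm long along the bolt axis, 16 thick. It stands on a red stem (12 wide, 14 deep, 120 mm out from the rod axis), 110 mm out along the stem and 24 mm above its centre line, so a finger fits under each half of the bar beside the stem; 95 mm of free space below. A push of 10 N is plenty; over 80 N from the gripper (squeeze included) bends it.
- paint_jar: yellow paint jar, 60 mm across, 90 mm tall, standing on the chest's second, shorter lid (chest +y end); origin at the centre of its base. Leave alone.
- water_mug: white mug, 80 mm across, 90 mm tall, standing on the chest's second, shorter lid (chest +y end); origin at the centre of its base. Leave alone.
- turps_bottle: blue bottle, 66 mm across, 190 mm tall, on the table to the robot's right of the chest; origin at the centre of its base. Leave alone.
- paint_brush: paint brush lying on the table to the robot's left of the chest; origin at its middle underside. Leave alone.

How it is judged:
By the outcome, as a careful person would: the job done as asked, in the order asked, and still so for the second after the job is handed in, with the robot touching nothing.
It also fails if it takes over 54 s, if anything falls off the work surface, if the arm or the gripper's body presses on something with over 40 N, if the wrist force passes 120 N, or if a joint passes its speed limit or range.

## Robot

A 7-joint arm with a two-finger parallel gripper is mounted at the origin on the work surface. World frame = base frame: x ahead of the robot, y to its left, z up, the work surface at z = 0. Lengths are in m, angles in rad, forces in N, time in s.
With the tool pointing down it reaches from about 0.425 to 0.95 m from the base axis. Payload 4.7 kg.
Tool frame: the origin (TCP) lies on the centre line of the jaws, within the pads' length; the fingertips stand robot.nose_length ahead of it and the grasp point (between the pads) lies 8 mm behind it (robot.nose_length is the distance from the TCP to the fingertips, in m); z points along the fingers, y is the line along which they close (so a half turn about z gives the same grasp; the last joint's range is limited). The gripper opens to 85 mm and grips with 20 to 120 N. Pads are 22 mm wide; open, the fingers measure 114 mm over their backs; the gripper's body (76 mm by 85 mm) begins 54 mm behind the grasp point. The pads swing forward as they close: fully open they stand 13 mm farther back than shut.
Start: joints at [1.174, 0.469, -0.049, 1.532, 0.024, 1.141, -0.082], TCP at [0.243, -0.63, 0.242] pointing down, gripper open.
Joint ranges: [-2.59, 2.59], [-0.33, 1.99], [-1.39, 1.29], [0.1, 2.45], [-1.04, 4.18], [0.21, 1.99], [-2.66, 2.66]. Speed limits (rad/s): [2.57, 2.57, 3.14, 3.14, 3.14, 3.14, 3.14].

## Interface

Orientations are given as [roll, pitch, yaw] about the fixed x, y, z axes, in that order (R = Rz(yaw) Ry(pitch) Rx(roll)).
In Python, from plant import robot gives the robot as it stands. Calls block until the motion is done:
- robot.goto(position, orientation): joint-space move of the TCP to a pose.
- robot.move_straight(position, vel=0.15, attitude=None, contact_N=None): straight line of the TCP; attitude=None keeps the orientation; vel is the mean speed in m/s. With contact_N (N) it stops when the force on the tool has changed by that much, and returns True; else False.
- robot.move_joints(angles): joint-space move.
- robot.grip(opening, strength=None): opening from 0.0 (shut) to 1.0 (fully open); strength is the grip in N (None keeps the last); returns when the fingers have stopped.
- robot.sleep(seconds).
- robot.inverse_kinematics(position, orientation): joint angles nearest the present ones, or None.
- robot.sense(): the state.
- robot.grab_frame(name): name is "side" or "top"; returns a dict with "image" (400x640x3 uint8, red, green, blue), "range_z" (400x640 float32, m along the optical axis (not along the pixel's ray), 0 where there is no reading), "fx", "fy", "cx", "cy" (pixels), "R" (3x3) and "t" (3): a world point X has camera coordinates R X + t. Camera axes: x right, y down, z forward; pixel columns grow to the right and rows downward; lengths in m; the calibration is good to about 2 mm. A picture is of the moment at which its call begins.
A pose or a line that the arm cannot do raises robot.IKError and nothing moves.
- robot.close_job(): hands the job in; it is judged then, once.
The state is a dict: "t": time; "joint_pos": joint angles; "joint_velocities": joint speeds; "effort": joint torques, N m; "tcp_pos": TCP position; "tcp_rot": TCP orientation; "wrist_force": force on the tool from outside, world axes, zero at the start; "torque": the same for the moment, N m; "opening": opening from 0.0 (shut) to 1.0 (fully open); "gripper_force": force on a finger pad.
Only numpy, scipy, OpenCV 4.12 (cv2) and the standard library are available. Lean on these libraries where they do the work, as an engineer would, in place of code of your own. Each camera call takes 0.05 s, during which the arm holds its last target. There are 200 camera calls.

## Working session

There is one attempt and no reset: what is moved stays moved. The work goes in short steps, each a Python script; the robot and the scene stay as the last script left them, time stands still between calls to the robot, and variables do not carry over. Pictures are saved under pics/ and viewed, at most 10 in all, crops included, and the job is handed in when it is done.

```bash
mkdir -p pics; ls; python3 - <<'E'
from plant import robot
import cv2,numpy as np
print(robot.nose_length, robot.sense())
for n in("top","side"):
    f=robot.grab_frame(n); np.savez(f"{n}0.npz",**f); cv2.imwrite(f"pics/{n}0.png",f["image"][:,:,::-1]); print(n,f["fx"],f["cx"],f["cy"],f["R"],f["t"])
E
```

```text
pics
0.011 {'t': 0.0, 'joint_pos': array([ 1.17411492,  0.46942622, -0.04863385,  1.53370388,  0.02410663,
        1.14101091, -0.08230854]), 'joint_velocities': array([ 1.56152564e-03, -7.67371283e-04,  1.07837516e-03,  1.15898102e-03,
       -4.97447786e-05,  5.35404871e-04, -9.54818107e-04]), 'effort': array([ 3.27914458e-04, -5.10307467e+01, -4.60504380e-02, -2.37706912e+01,
        1.08211514e-02,  7.59560731e-03,  1.16614294e-05]), 'tcp_pos': array([ 0.2425178 , -0.62931464,  0.24126758]), 'tcp_rot': array([-3.13963133e+00,  6.17908903e-05,  3.67842261e-01]), 'wrist_force': array([-0.01177114,  0.6982585 , -0.60922659]), 'torque': array([ 0.07177147,  0.02154801, -0.05166892]), 'gripper_force': 0.0, 'opening': 1.002453457290175}
top 460.51961405960805 319.74569909249055 201.59879128791218 [[ 0.0028922  -0.99967523  0.02531934]
 [-0.99930748 -0.00382857 -0.03701231]
 [ 0.03709722 -0.02519476 -0.998994  ]] [0.03695207 0.56937801 1.17961082]
side 387.8105300462589 322.3652486251866 194.9941607308381 [[-0.95559376 -0.29416825 -0.01748151]
 [-0.1412258   0.50921809 -0.84897126]
 [ 0.25864229 -0.8088028  -0.52814978]] [0.56992515 0.17921065 0.8728248 ]
```

View pics/top0.png

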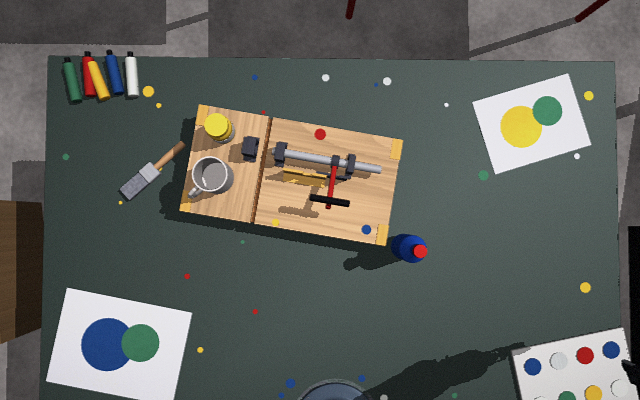

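View pics/side0.png

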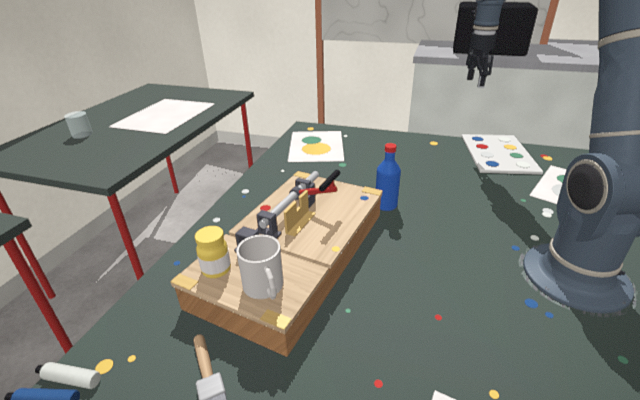

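The top view shows the chest with corners near (198,104), (403,140), (386,245) and (180,211). The red stem runs to the black grip bar at (330,201), and the brass plate is near (303,178). The side view shows the brass plate at (297,212) and the bottle at (389,180). Next I'll get the chest pose and plate position from the depth data.

```bash
cat > h.py <<'E'
import numpy as np, cv2
def cloud(f):
    z=f["range_z"].astype(float); v,u=np.mgrid[:400,:640]
    c=np.stack([(u-f["cx"])/f["fx"]*z,(v-f["cy"])/f["fy"]*z,z],-1)
    P=(c-f["t"])@f["R"]; P[z==0]=np.nan
    return P, cv2.cvtColor(np.asarray(f["image"]),cv2.COLOR_RGB2HSV)
E
python3 - <<'E'
from h import *
f=dict(np.load("top0.npz")); P,H=cloud(f)
m=(abs(P[...,2]-.08)<.012); m[:, :150]=0; m[:,420:]=0; m[:90]=0; m[260:]=0
pts=P[m][:,:2].astype(np.float32)
m8=cv2.morphologyEx(m.astype(np.uint8),cv2.MORPH_OPEN,np.ones((5,5)))
# wood outline: pixels rays onto z=.08
ys,xs=np.nonzero(m8); pts=P[ys,xs,:2].astype(np.float32)
print("z med",np.median(P[ys,xs,2])); r=cv2.minAreaRect(pts); print(r); b=cv2.boxPoints(r); print(b)
c=b.mean(0); e=[b[1]-b[0],b[2]-b[1]]; l=max(e,key=np.linalg.norm); l=l*np.sign(l[1]); yaw=np.arctan2(-l[0],l[1]); print("c",c,"yaw",yaw)
np.save("chest.npy",[*c,yaw])
R=np.array([[np.cos(yaw),-np.sin(yaw)],[np.sin(yaw),np.cos(yaw)]])
for n in("top","side"):
    f=dict(np.load(n+"0.npz")); P,H=cloud(f); Q=P.copy(); Q[...,:2]=(P[...,:2]-c)@R
    ins=(abs(Q[...,0])<.14)&(abs(Q[...,1])<.25)
    bar=ins&(H[...,2]<50)&(Q[...,2]>.15)
    bar&= Q[...,0]<0
    if bar.sum(): print(n,"bar",bar.sum(),np.nanmedian(Q[bar],0),Q[bar].min(0),Q[bar].max(0))
    rod=ins&(H[...,1]<60)&(Q[...,2]>.105)&(Q[...,2]<.14)&(Q[...,1]>-.25)&(Q[...,1]<.02)
    if rod.sum(): print("rod x",np.nanmedian(Q[rod],0))
    br=ins&(H[...,0]>15)&(H[...,0]<32)&(H[...,1]>110)&(Q[...,2]>.09)&(abs(Q[...,0])<.04)&(Q[...,1]<.08)
    q=Q[br]; print("brass",br.sum(),q.min(0),q.max(0))
    t=q[q[:,2]>.122]; print("tops hist",np.histogram(t[:,1],np.arange(-.1,.06,.005)))
s=cv2.imread("pics/side0.png")[160:250,230:350]; cv2.imwrite("pics/c.png",cv2.resize(s,None,fx=6,fy=6,interpolation=cv2.INTER_CUBIC))
E
```

```text
z med 0.08118386652731278
((0.6325640082359314, 0.1094190925359726), (0.5056242942810059, 0.26462092995643616), 80.41117095947266)
[[ 0.45998958 -0.11782108]
 [ 0.7209133  -0.16190071]
 [ 0.80513847  0.33665925]
 [ 0.5442147   0.3807389 ]]
c [0.632564   0.10941909] yaw -0.16735676
top bar 254 [-0.05114616 -0.09672386  0.18290138] [-0.06816811 -0.14123789  0.15707313] [-0.04356209 -0.05321468  0.18861267]
rod x [ 0.04294026 -0.1021053   0.12506463]
brass 186 [-0.01426419 -0.08260643  0.09055977] [0.0082131  0.01886641 0.14644486]
tops hist (array([0, 0, 0, 2, 7, 8, 8, 7, 8, 6, 3, 0, 0, 0, 3, 6, 8, 7, 7, 9, 7, 7,
       8, 6, 0, 0, 0, 0, 0, 0, 0]), array([-1.00000000e-01, -9.50000000e-02, -9.00000000e-02, -8.50000000e-02,
       -8.00000000e-02, -7.50000000e-02, -7.00000000e-02, -6.50000000e-02,
       -6.00000000e-02, -5.50000000e-02, -5.00000000e-02, -4.50000000e-02,
       -4.00000000e-02, -3.50000000e-02, -3.00000000e-02, -2.50000000e-02,
       -2.00000000e-02, -1.50000000e-02, -1.00000000e-02, -5.00000000e-03,
        8.32667268e-17,  5.00000000e-03,  1.00000000e-02,  1.50000000e
[... 462 characters left out ...]
,  8, 16,  0,  0,  0,  0,  3,  5,
        8,  8,  9,  6,  6,  7,  7, 16,  0,  0,  0,  0,  0,  0]), array([-1.00000000e-01, -9.50000000e-02, -9.00000000e-02, -8.50000000e-02,
       -8.00000000e-02, -7.50000000e-02, -7.00000000e-02, -6.50000000e-02,
       -6.00000000e-02, -5.50000000e-02, -5.00000000e-02, -4.50000000e-02,
       -4.00000000e-02, -3.50000000e-02, -3.00000000e-02, -2.50000000e-02,
       -2.00000000e-02, -1.50000000e-02, -1.00000000e-02, -5.00000000e-03,
        8.32667268e-17,  5.00000000e-03,  1.00000000e-02,  1.50000000e-02,
        2.00000000e-02,  2.50000000e-02,  3.00000000e-02,  3.50000000e-02,
        4.00000000e-02,  4.50000000e-02,  5.00000000e-02,  5.50000000e-02]))
```

View pics/c.png

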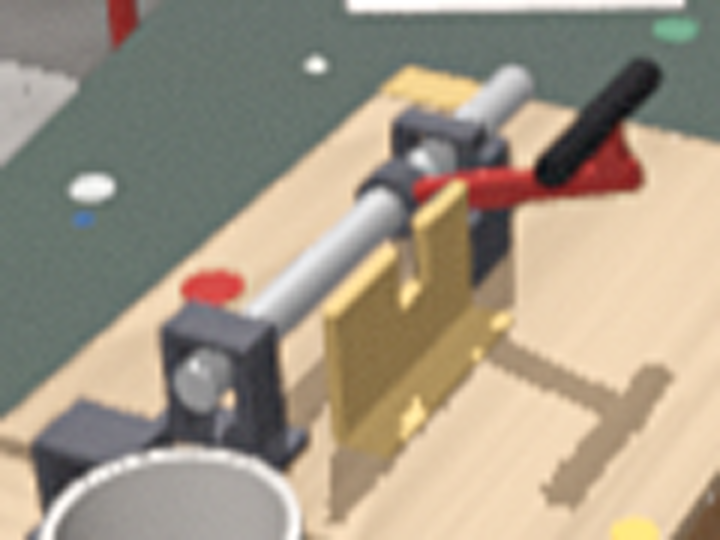

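The crop shows the handle in the open notch (stem at about (480,185) in the crop). The brass plate's notch is off-centre, at about crop (408,285), i.e. roughly s = 0.063 from both clouds. Next: approach the -y half of the grip bar and grip it lightly.

```bash
cat >> h.py <<'E'
from scipy.spatial.transform import Rotation as Ro
cx,cy,yaw=np.load("chest.npy"); Rc=Ro.from_euler("z",yaw); Y0=-.0973  # measured handle y at s=0
def W(p): return Rc.apply(p)+[cx,cy,0]
def ori(phi,flip=1): return (Rc*Ro.from_euler("y",phi)*Ro.from_euler("z",flip*np.pi/2)*Ro.from_euler("x",np.pi)).as_euler("xyz")
def bar(th,s): a=np.deg2rad(32.3)+th; return np.array([.044-.1126*np.cos(a),Y0+s,.1155+.1126*np.sin(a)])
PH0=np.deg2rad(-15)
def pose(th,s,dy=-.0255,back=0.,flip=1):
    "TCP pose gripping the bar at lift th, slide s; back = retreat along the fingers"
    ph=PH0+th; body=np.array([np.sin(ph),0,np.cos(ph)])
    return W(bar(th,s)+[0,dy,0]+(back-.008)*body), ori(ph,flip)
E
python3 - <<'E'
from h import *; from plant import robot
for fl in(1,-1):
    for a in((0,0,-.0255,.09),(0,0),(.55,0),(.55,.065),(.4,.065)):
        q=robot.inverse_kinematics(*pose(*a,flip=fl)); print(fl,a,None if q is None else np.round(q,2))
E
```

```text
1 (0, 0, -0.0255, 0.09) [ 0.59  0.2  -0.8   1.97  0.32  0.8  -0.55]
1 (0, 0) [ 0.46  0.34 -0.68  2.03  0.5   0.65 -0.71]
1 (0.55, 0) [ 0.36  0.59 -0.58  1.52  0.22  1.39 -0.42]
1 (0.55, 0.065) [ 0.3   0.63 -0.65  1.49  0.24  1.4  -0.54]
1 (0.4, 0.065) [ 0.32  0.55 -0.67  1.63  0.29  1.21 -0.58]
-1 (0, 0, -0.0255, 0.09) [ 0.86  0.31 -1.16  1.96  0.51  0.87  2.43]
-1 (0, 0) [ 0.8   0.53 -1.17  2.01  0.86  0.83  2.14]
-1 (0.55, 0) [ 0.65  0.83 -1.18  1.51  0.58  1.54  2.4 ]
-1 (0.55, 0.065) [ 0.55  0.85 -1.18  1.48  0.57  1.54  2.31]
-1 (0.4, 0.065) [ 0.59  0.76 -1.18  1.62  0.62  1.36  2.28]
```

```bash
python3 - <<'E'
from h import *; from plant import robot
p=robot.sense()["tcp_pos"]; robot.move_straight(p+[0,0,.11],vel=.2)
P,o=pose(0,0,back=.1); robot.grip(.75,20); robot.goto(P+[0,0,.06],o)
robot.move_straight(P,vel=.15)
print("contact",robot.move_straight(pose(0,0)[0],vel=.1,contact_N=6))
s=robot.sense(); print(s["t"],s["wrist_force"],s["tcp_pos"]-pose(0,0)[0])
cv2.imwrite("pics/side1.png",robot.grab_frame("side")["image"][100:260,190:400,::-1].repeat(3,0).repeat(3,1))
robot.grip(0.05,20)
s=robot.sense(); print(s["t"],s["wrist_force"],s["opening"],s["gripper_force"])
cv2.imwrite("pics/side2.png",robot.grab_frame("side")["image"][100:260,190:400,::-1].repeat(3,0).repeat(3,1))
E
```

```text
contact False
5.3083 [-0.37958456  0.67550803  0.16874646] [0.00035005 0.00013052 0.00066137]
5.85 [ 0.93492212 -0.33505345  1.46488416] 0.17902622206945829 21.780568957328796
```

View pics/side2.png

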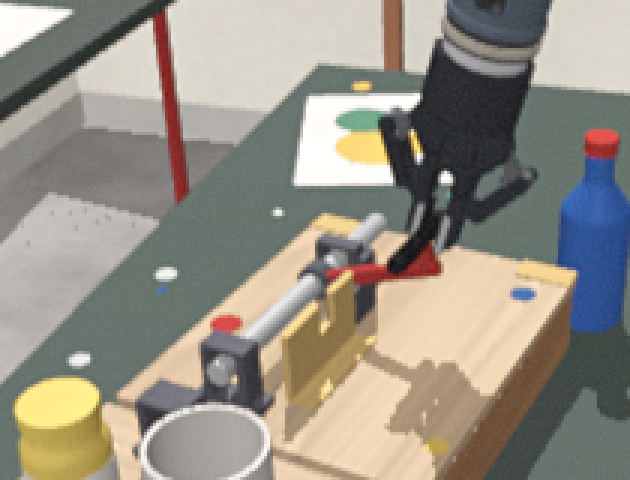

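```bash
python3 - <<'E'
from h import *; from plant import robot
def rep(n):
    s=robot.sense(); print(n,round(s["t"],2),s["wrist_force"].round(1),round(s["gripper_force"],1))
for th in(.14,.28,.42,.55):
    p,o=pose(th,0); c=robot.move_straight(p,vel=.08,attitude=o,contact_N=25); rep((th,c))
    if c: raise SystemExit
p,o=pose(.55,.060); c=robot.move_straight(p,vel=.06,attitude=o,contact_N=10); rep(("slide",c))
if c: raise SystemExit
p,o=pose(.46,.060); c=robot.move_straight(p,vel=.05,attitude=o,contact_N=12); rep(("lower",c))
cv2.imwrite("pics/side3.png",robot.grab_frame("side")["image"][100:260,190:400,::-1].repeat(3,0).repeat(3,1))
E
```

```text
(0.14, True) 6.11 [-4.6  0.3  1. ] 22.5
```

```bash
python3 - <<'E'
from h import *; from plant import robot
s=robot.sense(); print(Rc.inv().apply(s["tcp_pos"]-pose(0,0)[0]), Rc.inv().apply(pose(.14,0)[0]-pose(0,0)[0]),s["tcp_rot"],ori(PH0),s["torque"])
for th in(.05,.1,.15):
    p,o=pose(th,0); c=robot.move_straight(p,vel=.03,attitude=o,contact_N=25)
    s=robot.sense(); print(th,c,round(s["t"],2),Rc.inv().apply(s["wrist_force"]).round(1),s["torque"].round(2),s["gripper_force"],Rc.inv().apply(s["tcp_pos"]-p).round(4))
    if c:break
E
```

```text
[ 0.00454991 -0.00029368  0.0073005 ] [8.22868291e-03 5.31564206e-18 1.24792118e-02] [2.97624997e+00 3.26291798e-06 1.40431283e+00] [ 2.87979327e+00 -2.22044605e-16  1.40343957e+00] [ 0.02385661  0.65057507 -0.04867223]
0.05 False 6.36 [ 2.3 -0.3 -4.1] [ 0.1  -0.13  0.02] 21.940583288669586 [-0.0004 -0.0002 -0.0007]
0.1 False 6.68 [ 0.8 -0.7 -2.6] [-0.05 -0.02 -0.01] 22.059608101844788 [-0.0003 -0.0002 -0.0005]
0.15 False 7.01 [ 0.8  0.2 -3.8] [-0.05 -0.04 -0.03] 22.051361203193665 [-0.0003 -0.0002 -0.0005]
```

That stop was only an inertial transient; forces are low at slower speed. Continuing the lift.

```bash
python3 - <<'E'
from h import *; from plant import robot
def rep(n):
    s=robot.sense(); print(n,round(s["t"],2),Rc.inv().apply(s["wrist_force"]).round(1),round(s["gripper_force"],1))
for th in(.25,.35,.45,.56):
    p,o=pose(th,0); c=robot.move_straight(p,vel=.04,attitude=o,contact_N=30); rep((th,c))
    if c: raise SystemExit
p,o=pose(.56,.060); c=robot.move_straight(p,vel=.04,attitude=o,contact_N=12); rep(("slide",c))
if c: raise SystemExit
p,o=pose(.46,.060); c=robot.move_straight(p,vel=.03,attitude=o,contact_N=12); rep(("lower",c))
cv2.imwrite("pics/side3.png",robot.grab_frame("side")["image"][100:260,190:400,::-1].repeat(3,0).repeat(3,1))
E
```

```text
(0.25, False) 7.42 [-0.2 -0.5 -2.4] 22.1
(0.35, False) 7.84 [-0.4  0.8 -2.2] 22.2
(0.45, False) 8.26 [-0.5  0.1 -0.8] 22.3
(0.56, False) 8.7 [-0.8 -0.   0.4] 22.4
('slide', False) 10.35 [-3.2  0.9  2.1] 22.5
('lower', False) 10.86 [-2.7  0.8  1.3] 22.5
```

View pics/side3.png

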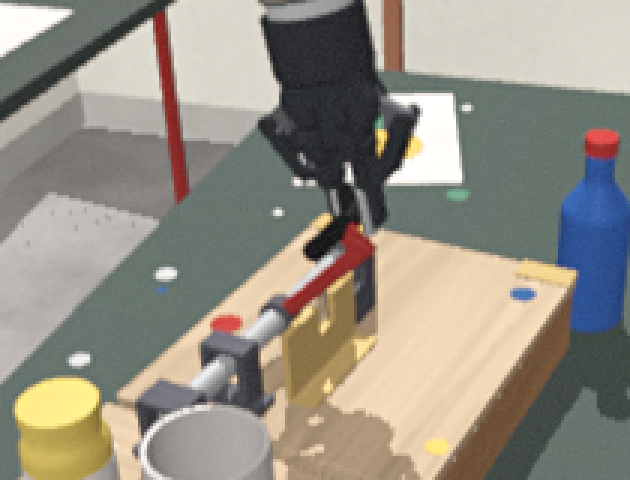

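The handle is raised above the brass plate, the rod's nose is at the keeper, and the stem hovers over the notch near (325,300). I'll lower it gently to feel for the notch.

```bash
python3 - <<'E'
from h import *; from plant import robot
s0=Rc.inv().apply(robot.sense()["wrist_force"])
for th in(.42,.38,.34,.3,.26):
    p,o=pose(th,.060); c=robot.move_straight(p,vel=.02,attitude=o,contact_N=8)
    s=robot.sense(); print(th,c,round(s["t"],2),(Rc.inv().apply(s["wrist_force"])-s0).round(1),s["gripper_force"].round(1))
    if c: break
E
```

```text
Traceback (most recent call last):
AttributeError: 'float' object has no attribute 'round'
```

```bash
python3 - <<'E'
from h import *; from plant import robot
for th in(.38,.34,.3,.26):
    p,o=pose(th,.060); c=robot.move_straight(p,vel=.02,attitude=o,contact_N=8)
    s=robot.sense(); print(th,c,round(s["t"],2),Rc.inv().apply(s["wrist_force"]).round(1),Rc.inv().apply(s["tcp_pos"]-p).round(4))
    if c: break
E
```

```text
0.38 False 11.64 [-3.7  0.4  0.4] [-0.  0. -0.]
0.34 False 12.01 [-4.   0.5  0.1] [0. 0. 0.]
0.3 False 12.38 [-3.6  0.8  0.3] [0.0001 0.     0.    ]
0.26 False 12.74 [-3.   0.4 -0.2] [0.0001 0.     0.    ]
```

It's in the notch with no resistance. I'll lower it all the way, release and retreat.

```bash
python3 - <<'E'
from h import *; from plant import robot
for th in(.18,.10,.03):
    p,o=pose(th,.060); c=robot.move_straight(p,vel=.03,attitude=o,contact_N=8)
    s=robot.sense(); print(th,c,round(s["t"],2),Rc.inv().apply(s["wrist_force"]).round(1))
    if c: break
robot.grip(.75,20)
p=pose(th,.060,back=.12)[0]; robot.move_straight(p,vel=.12)
robot.move_straight(robot.sense()["tcp_pos"]+[-.1,-.1,.1],vel=.15); print(robot.sense()["t"])
for n in("top","side"):
    f=robot.grab_frame(n); P,H=cloud(f); Q=Rc.inv().apply(np.nan_to_num(P.reshape(-1,3))-[cx,cy,0]).reshape(P.shape)
    b=(H[...,2]<50)&(abs(Q[...,0]+.05)<.05)&(abs(Q[...,1])<.12)&(Q[...,2]>.145)&(Q[...,2]<.23)
    if b.sum(): print(n,b.sum(),np.median(Q[b],0),Q[b].min(0),Q[b].max(0))
    cv2.imwrite(f"pics/{n}4.png",f["image"][80:270,160:440,::-1].repeat(2,0).repeat(2,1))
E
```

```text
0.18 True 12.95 [ 1.1  0.3 -2.9]
15.9
top 255 [-0.0512968  -0.03701505  0.1827344 ] [-0.0586896  -0.08124673  0.17190076] [-0.04296632  0.00566105  0.18849331]
side 94 [-0.05514271 -0.01574016  0.17777302] [-0.05770358 -0.07338618  0.17016758] [-0.04582768  0.01140063  0.18122685]
```

View pics/side4.png

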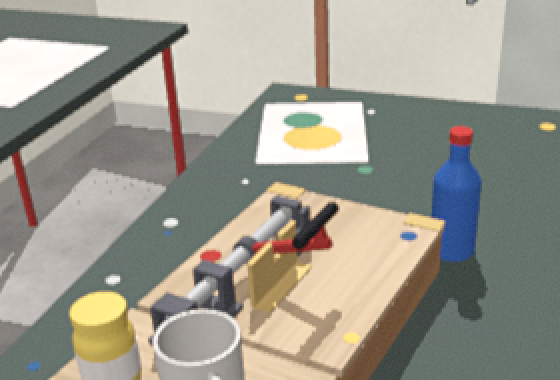

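View pics/top4.png

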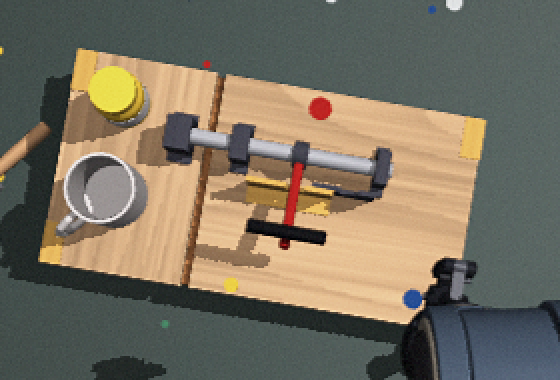

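Both pictures show the rod's nose in the keeper (top view, about (185,137)) and the stem through the brass notch (about (292,195)). The grip bar is at x -0.051, z 0.183, the same as its fully-down pose at the start. The jar, mug, bottle and brush haven't moved, and the gripper is clear.

```bash
python3 -c "
from plant import robot
print(robot.close_job())"
```

```text
the job is handed in; nothing more can be done
None
```

The chest is bolted: the rod is in the keeper, the handle is fully down in the locking notch at a slide of about 0.060 m, nothing else was moved, and the job was handed in at about 16 s.

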